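# Lift the boiled egg out of the egg cooker with the tongs and hold it to drain

## Robot

A 6-joint arm with a two-finger parallel gripper is mounted at the origin on a cart in front of the work surface, level with it; the furniture and walls round the work are solid. World frame = base frame: x ahead of the robot, y to its left, z up, the work surface at z = 0. Lengths are in mm, angles in rad, forces in N, time in s.
With the tool pointing down it reaches from about 300 to 875 mm from the base axis. Payload 6.4 kg.
Tool frame: the origin (TCP) lies midway between the tips of the shut fingers; the grasp point (between the pads) lies 19 mm behind it; z points along the fingers, y is the line along which they close (so a half turn about z gives the same grasp; the last joint's range is limited). The gripper opens to 88 mm and grips with 3 to 60 N. Pads are 18 mm wide; open, the fingers measure 123 mm over their backs; the gripper's body (75 mm by 187 mm) begins 45 mm behind the grasp point.
Start: joints at [0.91, 0.181, 1.607, -0, 1.354, -0.206], TCP at [252.579, 516.57, 199.814] pointing down, gripper open.
Joint ranges: [-2.99, 2.99], [-0.89, 2.07], [0.3, 2.58], [-1.14, 4.28], [0, 2.63], [-3.12, 3.12]. Speed limits (rad/s): [2.57, 2.57, 3.01, 3.14, 3.14, 3.14].

## Interface

Orientations are given as a unit quaternion [w, x, y, z].
In Python, from cell import env gives the robot as it stands.
- The arm moves only by the shell command python3 -m creep 'ROWS' [OPENING]. ROWS is JSON, a list of rows, each a list of 2 entries, a list of its own where there are three numbers: the shift along the tool's x, y, z in cm, then the turn, a rotation vector about the tool's x, y, z in rad. In form: [[[tx, ty, tz], [ax, ay, az]], ...]. A call has 1 to 20 rows; each row is the pose to reach, as a shift and turn from the pose commanded when the call began, along the tool's axes at that moment; what a row does not reach only later rows make up. A row lasts 1/12 s, in which the tool goes at most 41.7 mm and 7.16 degrees, less where a joint would pass 70% of its speed; a pose out of reach is approached as far as the arm can. A call with a gripper value outside its range is refused whole. OPENING is the opening, from 0 (shut) to 1 (fully open), set as the call begins (- or left out, the last holds). The fingers move at their own pace and stop on an object; the grip force is fixed at half the most. Time passes only in rows, so rows that repeat a pose let the fingers close. It gives the time, the measured TCP pose, the force, the opening and the grip force at its end, in the units of the state.
- env.read_state(): the state, without advancing time (a new reading comes with each control period).
- env.read_camera(name): name is "scene" or "top"; returns a dict with "color" (384x512x3 uint8, blue, green, red), "camera_matrix" (3x3 intrinsics, pixels), "dist_coeffs" ([k1, k2, p1, p2, k3] as OpenCV has them; the pictures are not rectified), "rvec" (rotation vector, rad) and "tvec" (3), from world to camera coordinates, as OpenCV has them. Camera axes: x right, y down, z forward; pixel columns grow to the right and rows downward; lengths in mm; the calibration is good to about 2 mm. A picture is of the moment at which its call begins. There is no depth.
- env.finish_job(): hands the job in; it is judged then, once.
Trained networks look in a picture, given as the dict that the camera call returned (one of the last four; its "shot" number tells which), for a name from the list of things; names that differ only in an ending like _2 or _b are one class to them, and where a whole thing is asked for, a point or a joint stands for the part that bears it (a point fixed in the world has none). Each returns a list of dicts, best first, with "score" (0 to 1); they miss things now and then, are a little off and sometimes report something else, mostly with a low value. They report only what shows in the picture. A call takes as long as a camera call. They do not tell look-alikes from the thing itself.
- env.outline_of(picture, label): "pixels" (384x512 bool, what is visible of it).
- env.tip_of(picture, label): "location" ([x, y, z] in mm, in the coordinates of the camera as it stood for that picture, good to about 4 mm: a listed point, or the origin of a listed thing).
The state is a dict: "t": time; "joints": joint angles; "dq": joint speeds; "tau": joint torques, N m; "tool_pos": TCP position; "tool_rot": TCP orientation; "ft_force": force on the tool from outside, world axes, zero at the start; "wrist_torque": the same for the moment, N m; "finger_gap": finger opening in mm; "grip_force": force on a finger pad.
Only numpy, scipy, OpenCV 4.12 (cv2) and the standard library are available. Lean on these libraries where they do the work, as an engineer would, in place of code of your own. Each camera call takes 0.05 s, during which the arm holds its last target. There are 200 camera calls.

## Task

The egg in the egg cooker is done and hot. Take the clear lid off by its knob and stand it on the worktop beside the cooker, knob up; then pick up the sprung kitchen tongs, close them on the egg, lift it out and finish while still holding it in the tongs about 10 cm above its seat, over the cooker, so that it drains there. Do not let go at the end, never touch the egg with the robot's own fingers, do not let it fall, and leave the salt bottle and egg cup where they stand.

Things in the scene. Friction and masses are not known exactly. Their poses are not given: they have to be found in the camera images.
- cooker: Egg cooker: fixed round white base, 152 mm across, black switch facing the robot. Origin: centre of its underside on the worktop, z up. Outer ledge, on which the lid stands, 52 mm up. On it a round grey tray with four cup-like seats 36 mm from the middle, rims (the highest parts) 69 mm above the worktop; three are empty. A wall-cabinet rail overhangs beyond x = 0.57, 0.55 m up: keep lifts low.
- lid: Clear plastic dome lid, 140 mm across its rim, 70 mm high, with a black knob on top; 0.14 kg, loose; it stands over the tray on the ledge with 4 mm play. Origin: centre of the rim plane (its underside), z up through the knob; on the worktop its origin is at z = 0.
- lid_knob (a point): Middle of the lid's black knob, 91 mm above the lid's rim. The knob's round head is 25 mm in diameter and reaches from 83 to 101 mm above the rim; the flat top of the dome below it is at 70 mm (112 mm across).
- egg: Brown hen's egg, the only one, standing upright in one of the four seats under the lid, 44 mm across, 57 mm tall, about 62 g, loose. Origin: lowest point of the shell; z along its long axis, upward at first.
- egg_center (a point): Centre of the egg, 28.5 mm above its lowest point; about 88 mm above the worktop when it sits in its seat (the seat holds only its lowest 8 mm).
- tongs: Steel kitchen tongs lying on edge, so they open and close level; 245 mm long with ring, 24 mm high, 120 g, loose. Origin: hinge pin at the underside; x from the hinge to the tips along the middle line while open, z up. Sprung open 0.17 rad either side of x. Tips are shallow cups 22 mm high, middles 205 mm from the hinge, 80 mm apart when open; tips end 228 mm from the hinge.
- tongs_grip (a point): Where to grip: midway between the black rubber pads (76 mm long, 24 high), 105 mm from the hinge (about the centre of mass), 12 mm above the underside, 100 mm short of the cups' middle. Width over the pads: 59 mm open, 52 carries them with cups 60 apart, 37 on the egg, 25 closed. Squeezing the pads closes the tongs; the spring pushes back 3 N a pad open, 5.5 N at the egg; 20 N of grip holds well.
- tongs_cup (a point): Middle of the inside of the left tip's cup (belongs to the left arm, +y of the tongs), 12 mm above the underside.
- tongs_jaw (a joint): Closing angle of the tongs in rad: 0 open (sprung stop), about 0.23 with the egg between the cups, 0.33 fully closed.
- salt_bottle: White bottle with a blue cap, 52x60x156 mm, behind the work; bystander. Origin: centre of its underside.
- egg_cup: White china egg cup, 51 mm across, 58 mm tall, behind the work; bystander. Origin: centre of its underside.
Not all that is in view belongs to the job. Leave any pink look-alike of the lid alone.

How it is judged (in metres and radians):
On the way, in this order (a step that is already met when the one before it is completed fails the run):
1. the lid stands on the worktop beside the cooker, knob up and let go (height (world z) of lid below 0.008 m and angle between lid's own z axis and vertical below 0.1 rad and horizontal distance between lid and cooker above 0.13 m and contact force between the fingers and lid below 0.1 N), for 0.2 s.
2. the tongs, held by the robot, are closed on the egg (contact force between tongs and egg above 0.5 N and value of joint tongs_jaw above 0.15 rad and contact force between the fingers and tongs above 1 N), for 0.2 s.
At the end, for the whole second after the job is handed in: The egg, still, is held by the tongs cups alone, its centre over 150 mm above the worktop and within 95 mm of the cooker's axis; the tongs are in the fingers, clear of the cooker; the lid stands on the worktop within 0.1 rad of upright, over 130 mm from the cooker's axis (height (world z) of egg_center above 0.15 m and height (world z) of tongs above 0.08 m and horizontal distance between egg_center and cooker below 0.095 m and distance between egg_center and tongs_cup below 0.04 m and contact force between tongs and egg above 0.5 N and value of joint tongs_jaw between 0.12 and 0.31 rad and contact force between the fingers and tongs above 1 N and contact force between each of egg, tongs and cooker below 0.05 N and contact force between each of the arm, the fingers and egg below 0.05 N and linear speed of egg below 0.04 m/s and height (world z) of lid below 0.008 m and angle between lid's own z axis and vertical below 0.1 rad and horizontal distance between lid and cooker above 0.13 m); the arm keeps its last pose, push and grip.
It fails at once if the robot's fingers touch the hot egg (contact force between the fingers and egg above 0.2 N).
It fails at once if the egg falls out of the cooker or the tongs onto the worktop (height (world z) of egg_center below 0.055 m).
It fails at once if salt bottle or egg cup is disturbed (distance of any of salt_bottle, egg_cup from where it was at the start of the episode above 0.03 m).
It also fails if it takes over 58 s, if anything falls off the work surface, if the arm or the gripper's body presses on something with over 40 N, if the wrist force passes 120 N, or if a joint passes its speed limit or range.

## Working session

There is one attempt and no reset: what is moved stays moved. The work goes in short steps, Python scripts to look and compute and a shell command to move; the robot and the scene stay as the last step left them, time stands still between calls to the robot, and variables do not carry over. Pictures are saved under pics/ and viewed, at most 10 in all, crops included, and the job is handed in when it is done.

```bash
ls; mkdir -p pics; cat > h.py <<'E'
import numpy as np,cv2
from scipy.spatial.transform import Rotation as R
from cell import env
def w(p,c):
    Rm=cv2.Rodrigues(np.array(p["rvec"],float))[0]
    return Rm.T@(np.array(c,float)-np.array(p["tvec"],float).ravel())
def px(p,X):
    return cv2.projectPoints(np.array([X],float),np.array(p["rvec"],float),np.array(p["tvec"],float),np.array(p["camera_matrix"]),np.array(p["dist_coeffs"]))[0].ravel().round(0)
def q():
    s=env.read_state(); return s,R.from_quat(np.roll(s["tool_rot"],-1))
def delta(target,s,Rt): # world mm -> tool cm
    return (Rt.inv().apply(np.array(target)-np.array(s["tool_pos"]))/10).round(2)
E
python3 - <<'E'
from h import *
s,r=q(); print(s["tool_pos"],r.as_matrix().round(2),s["t"])
P={n:env.read_camera(n) for n in("scene","top")}
for n,p in P.items():
    print(n,w(p,[0,0,0]).round())
    for l in["cooker","lid","lid_knob","egg","egg_center","tongs","tongs_grip","tongs_cup","salt_bottle","egg_cup"]:
        for d in env.tip_of(p,l)[:3]:
            X=w(p,d["location"]); print(l,round(d["score"],2),X.round(),px(p,X))
cv2.imwrite("pics/a.png",cv2.hconcat([P["scene"]["color"],P["top"]["color"]])[:, :] if 0 else cv2.resize(cv2.vconcat([P["scene"]["color"],P["top"]["color"]]),(400,600)))
cv2.imwrite("pics/s.png",cv2.resize(P["scene"]["color"],(800,600)));cv2.imwrite("pics/t.png",cv2.resize(P["top"]["color"],(800,600)))
E
```

```text
pics
[252.20953325 516.0677559  198.92300882] [[-0.9   0.44 -0.  ]
 [ 0.44  0.9  -0.  ]
 [ 0.   -0.   -1.  ]] 0.0
scene [-147. -705. 1088.]
cooker 0.63 [450. 170.  -3.] [226. 210.]
cooker 0.51 [663. 305.   1.] [245. 171.]
lid 0.75 [424. 577.  -1.] [169. 165.]
lid 0.65 [449. 170.  49.] [225. 201.]
lid_knob 0.76 [430. 572.  84.] [168. 151.]
lid_knob 0.58 [457. 172. 142.] [225. 183.]
tongs 0.94 [ 430. -329.    3.] [312. 292.]
tongs_grip 0.61 [ 424. -221.    9.] [288. 271.]
tongs_cup 0.91 [ 372. -125.    9.] [259. 262.]
salt_bottle 0.56 [685. -99.   2.] [313. 217.]
egg_cup 0.65 [661. 305.   1.] [245. 172.]
top [ 434.   84. 1614.]
cooker 0.24 [ 372. -125.    7.] [310. 243.]
lid 0.86 [450. 169.  49.] [225. 219.]
lid 0.65 [428. 576.  -3.] [108. 224.]
lid_knob 0.87 [431. 577.  93.] [ 99. 223.]
lid_knob 0.75 [450. 171. 142.] [223. 219.]
tongs 0.67 [ 428. -324.    1.] [368. 228.]
tongs_grip 0.65 [ 423. -216.   16.] [337. 229.]
tongs_grip 0.17 [ 429. -324.    4.] [368. 228.]
tongs_cup 0.8 [ 369. -126.    7.] [311. 244.]
egg_cup 0.41 [663. 304.  -3.] [189. 158.]
```

View pics/s.png

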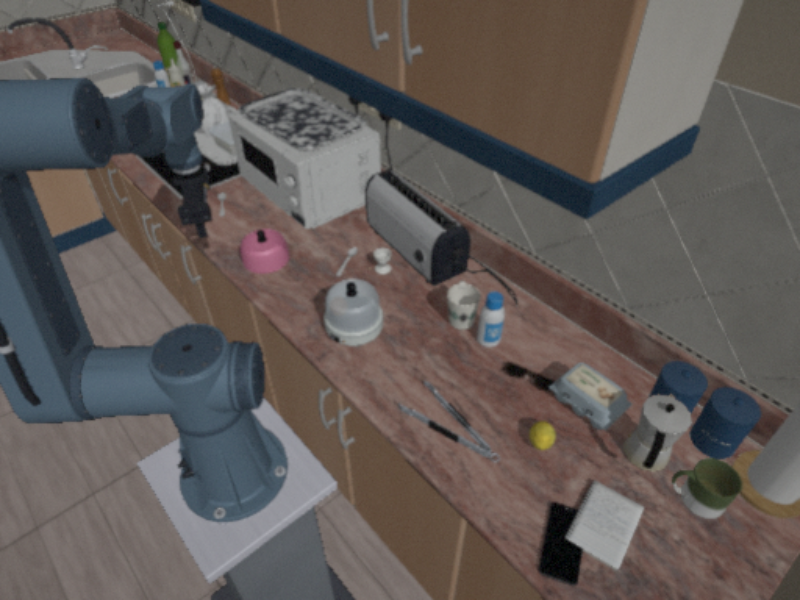

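View pics/t.png

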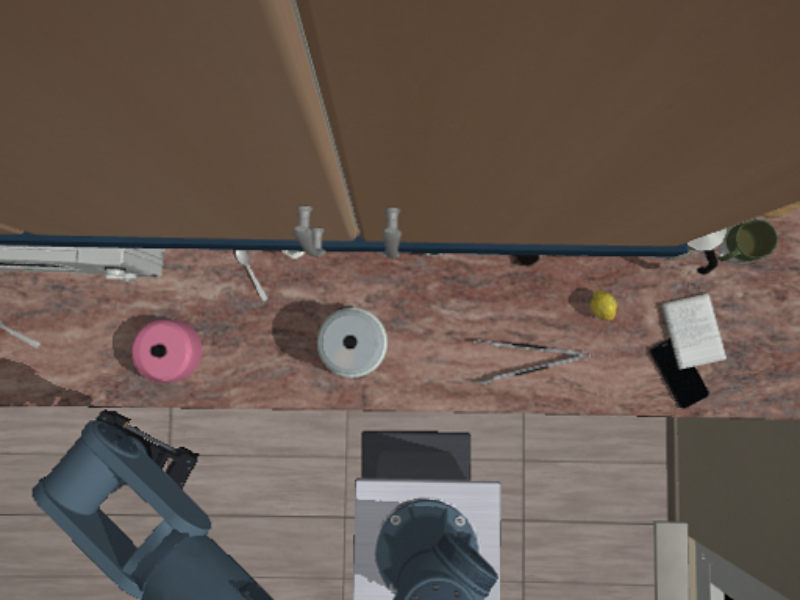

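The scene view (800 scale) shows these lid candidates: a pink dome at (264,250), which is the look-alike, and a clear dome on the white cooker at (352,305), which is the one I want. The tongs lie at (450,420), with the hinge to the right at (490,455) and the tips toward the cooker. I'll check the choice in a crop.

```bash
python3 - <<'E'
from h import *
a=cv2.imread("pics/s.png");b=cv2.imread("pics/t.png")
c=cv2.hconcat([cv2.resize(a[265:355,305:395],(400,400),interpolation=3),cv2.resize(b[297:387,307:397],(400,400),interpolation=3)])
cv2.imwrite("pics/c.png",c)
s,r=q()
print(delta([451,170.5,220],s,r),delta([451,170.5,126],s,r))
E
```

```text
[-33.03 -22.38  -2.02] [-33.03 -22.38   7.38]
```

View pics/c.png

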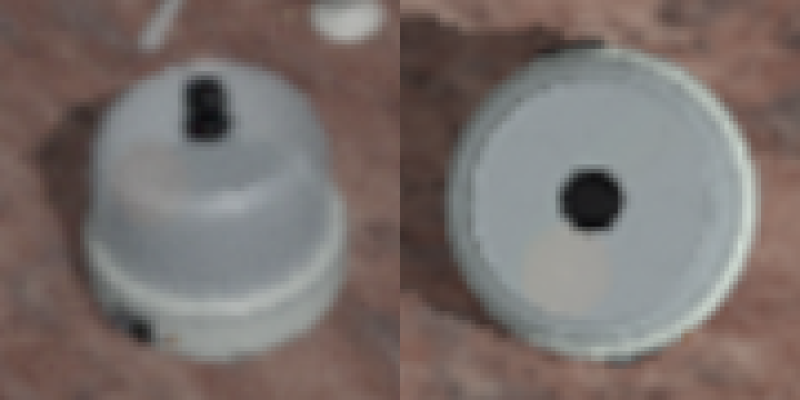

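This is the clear dome on the white cooker: the knob is at crop pixel (205,108) left and (590,200) right. The brown egg shows through at (150,175) and (567,272), on the robot side and slightly left. I'll move above the knob.

```bash
python3 -m creep '[[[-33,-22.4,-2],[0,0,0]],[[-33,-22.4,-2],[0,0,0]],[[-33,-22.4,-2],[0,0,0]],[[-33,-22.4,-2],[0,0,0]],[[-33,-22.4,-2],[0,0,0]],[[-33,-22.4,-2],[0,0,0]],[[-33,-22.4,-2],[0,0,0]],[[-33,-22.4,-2],[0,0,0]],[[-33,-22.4,-2],[0,0,0]],[[-33,-22.4,-2],[0,0,0]],[[-33,-22.4,-2],[0,0,0]],[[-33,-22.4,-2],[0,0,0]],[[-33,-22.4,-2],[0,0,0]],[[-33,-22.4,-2],[0,0,0]]]' 1
python3 - <<'E'
from h import *
s,r=q(); print(s["tool_pos"],r.as_matrix().round(3),delta([451,170.5,127],s,r))
E
```

```text
t: 2.27
tool_pos: [450.0, 171.4, 219.7]
tool_rot: [-0.0, 0.225, 0.974, 0.0]
ft_force: [-0.8, 0.3, 0.8]
finger_gap: 87.9
grip_force: 0.0
[449.99097893 171.35580552 219.69262184] [[-0.899  0.438 -0.   ]
 [ 0.438  0.899  0.   ]
 [ 0.     0.    -1.   ]] [-0.13 -0.03  9.27]
```

```bash
python3 -m creep '[[[0,0,3],[0,0,0]],[[0,0,6],[0,0,0]],[[-0.1,0,8],[0,0,0]],[[-0.1,0,9],[0,0,0]],[[-0.1,0,9.2],[0,0,0]],[[-0.1,0,9.2],[0,0,0]],[[-0.1,0,9.2],[0,0,0]]]' 1
python3 -m creep '[[[0,0,0],[0,0,0]],[[0,0,0],[0,0,0]],[[0,0,0],[0,0,0]],[[0,0,0],[0,0,0]],[[0,0,0],[0,0,0]],[[0,0,0],[0,0,0]],[[0,0,0],[0,0,0]],[[0,0,0],[0,0,0]],[[0,0,0],[0,0,0]],[[0,0,0],[0,0,0]]]' 0
```

```text
t: 2.85
tool_pos: [452.3, 170.5, 129.1]
tool_rot: [0.001, 0.225, 0.974, 0.0]
ft_force: [0.1, -0.6, -0.1]
finger_gap: 88.0
grip_force: 0.0
t: 3.68
tool_pos: [451.5, 169.9, 127.8]
tool_rot: [-0.0, 0.225, 0.974, -0.0]
ft_force: [-0.8, -0.2, 0.0]
finger_gap: 23.5
grip_force: 0.0
```

```bash
python3 -m creep '[[[0,0,0],[0,0,0]],[[0,0,0],[0,0,0]],[[0,0,0],[0,0,0]],[[0,0,0],[0,0,0]]]' 0
```

```text
t: 4.02
tool_pos: [451.5, 170.0, 127.8]
tool_rot: [-0.0, 0.225, 0.974, -0.0]
ft_force: [0.0, -0.2, -1.1]
finger_gap: 0.4
grip_force: 0.0
```

The fingers shut on nothing, so I'll look.

```bash
python3 - <<'E'
from h import *
P={n:env.read_camera(n) for n in("scene","top")}
out=[]
for n,p in P.items():
    for l in["lid","lid_knob"]:
        for d in env.tip_of(p,l)[:3]:
            X=w(p,d["location"]); print(n,l,round(d["score"],2),X.round(),px(p,X))
    u,v=px(p,[450,170,120]).astype(int); print(px(p,env.read_state()["tool_pos"]))
    out.append(cv2.resize(p["color"][v-50:v+50,u-40:u+40],(400,500),interpolation=3))
cv2.imwrite("pics/d.png",cv2.hconcat(out))
E
```

```text
scene lid 0.91 [426. 578.  -3.] [169. 165.]
scene lid 0.86 [448. 169.  51.] [225. 201.]
scene lid 0.17 [663. 308.   1.] [244. 171.]
scene lid_knob 0.62 [426. 577.  86.] [166. 150.]
scene lid_knob 0.59 [454. 171. 141.] [225. 183.]
[225. 186.]
top lid 0.84 [429. 575.  -3.] [109. 224.]
top lid_knob 0.97 [431. 575.  93.] [100. 223.]
[224. 218.]
```

View pics/d.png

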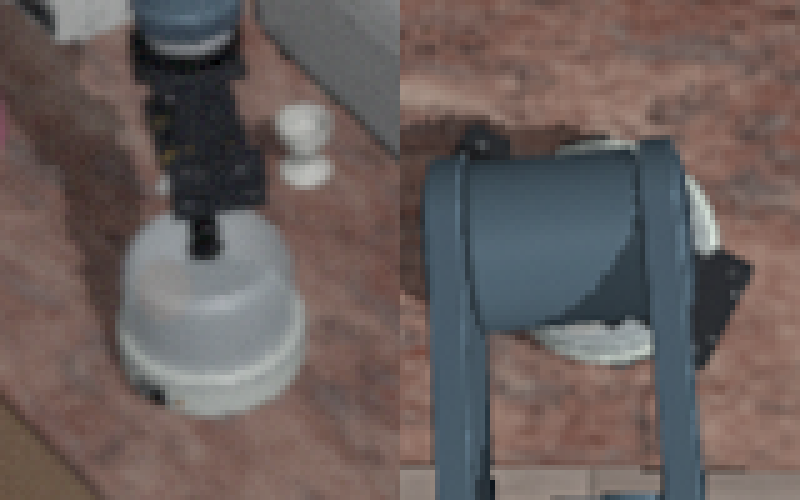

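The image shows the fingers at the knob (crop 205,235), but the view runs along the closing direction, so it can't settle whether they hold it. I'll do a short lift test.

```bash
python3 -m creep '[[[0,0,-1],[0,0,0]],[[0,0,-2],[0,0,0]],[[0,0,-4],[0,0,0]],[[0,0,-5],[0,0,0]],[[0,0,-5],[0,0,0]],[[0,0,-5],[0,0,0]]]'
python3 - <<'E'
from h import *
p=env.read_camera("scene")
for l in["lid","lid_knob"]:
        for d in env.tip_of(p,l)[:3]:
            X=w(p,d["location"]); print(l,round(d["score"],2),X.round(),px(p,X))
u,v=px(p,[450,170,120]).astype(int); print(px(p,env.read_state()["tool_pos"]))
cv2.imwrite("pics/e.png",cv2.resize(p["color"][v-50:v+50,u-40:u+40],(400,500),interpolation=3))
E
```

```text
t: 4.82
tool_pos: [452.2, 170.1, 178.8]
tool_rot: [0.001, 0.225, 0.974, 0.0]
ft_force: [-1.4, -0.3, -0.0]
finger_gap: 0.5
grip_force: 0.0
lid 0.73 [451. 167.  51.] [226. 201.]
lid 0.64 [427. 573.  -1.] [170. 165.]
lid 0.46 [ 430. -330.    4.] [312. 292.]
lid_knob 0.78 [455. 171. 141.] [225. 183.]
lid_knob 0.75 [430. 571.  84.] [168. 151.]
[224. 177.]
```

View pics/e.png

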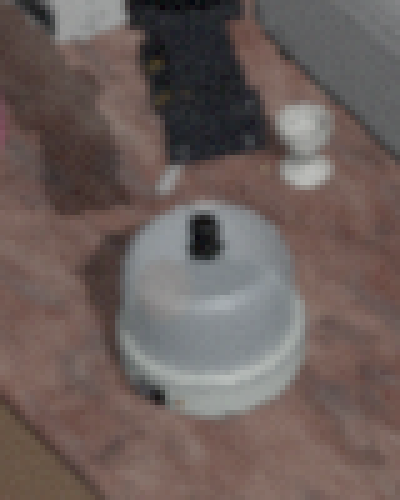

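The lid hasn't moved. There are no fingers visible between the gripper body's edge (crop v≈160) and where the TCP should project (200,200). I'll draw the expected geometry over both views, gripper open.

```bash
python3 -m creep '[[[0,0,0],[0,0,0]],[[0,0,0],[0,0,0]],[[0,0,0],[0,0,0]],[[0,0,0],[0,0,0]],[[0,0,0],[0,0,0]],[[0,0,0],[0,0,0]],[[0,0,0],[0,0,0]],[[0,0,0],[0,0,0]],[[0,0,0],[0,0,0]],[[0,0,0],[0,0,0]],[[0,0,0],[0,0,0]],[[0,0,0],[0,0,0]],[[0,0,0],[0,0,0]]]' 1
python3 - <<'E'
from h import *
s,r=q();t=np.array(s["tool_pos"]);print(s["joints"])
out=[]
for n in("scene","top"):
    p=env.read_camera(n)
    print(n,"start TCP px800",px(p,[252,516,199])*1.5625)
    u,v=px(p,[450,170,200]).astype(int)
    im=cv2.resize(p["color"][v-50:v+50,u-33:u+33],(396,600),interpolation=3)
    for o,c in (([0,0,0],(0,0,255)),([0,53,0],(0,255,0)),([0,-53,0],(0,255,0)),([0,93,-64],(255,0,0)),([0,-93,-64],(255,0,0))):
        a=px(p,t+r.apply(o)); cv2.circle(im,(int((a[0]-u+33)*6),int((a[1]-v+50)*6)),4,c,1)
    out.append(im)
cv2.imwrite("pics/f.png",cv2.hconcat(out))
E
```

```text
t: 6.05
tool_pos: [451.5, 169.9, 177.8]
tool_rot: [0.0, 0.225, 0.974, -0.0]
ft_force: [0.1, 0.9, 0.5]
finger_gap: 84.9
grip_force: 0.0
[ 1.13333766e-01 -7.88374208e-03  1.85660517e+00 -1.60289608e-05
  1.29285089e+00 -1.00269792e+00]
scene start TCP px800 [206.25   235.9375]
top start TCP px800 [165.625  442.1875]
```

View pics/f.png

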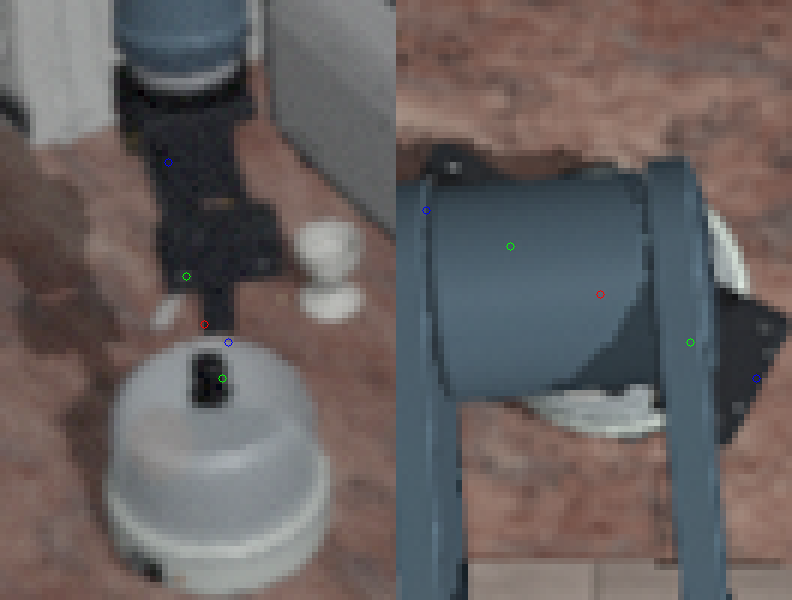

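In the scene view the near fingertip is at (220,333), where (222,378) was expected, and the body is also about 55 px too high. In the top view it sits where expected. So the gripper is really about 45–55 mm higher than reported. I'll go down stepwise and watch the force.

```bash
python3 -m creep '[[[0,0,3],[0,0,0]],[[0,0,5],[0,0,0]],[[0,0,7],[0,0,0]],[[0,0,8],[0,0,0]],[[0,0,8],[0,0,0]],[[0,0,8],[0,0,0]]]' 1
python3 - <<'E'
from h import *
s,r=q();t=np.array(s["tool_pos"]);print(t)
p=env.read_camera("scene")
u,v=px(p,[450,170,120]).astype(int)
im=cv2.resize(p["color"][v-40:v+40,u-40:u+40],(600,600),interpolation=3)
for dz in(0,25,50):
    a=px(p,t+r.apply([0,-61,-dz])); print(dz,(a-[u-40,v-40])*7.5)
cv2.imwrite("pics/g.png",im)
E
```

```text
t: 6.65
tool_pos: [451.5, 169.9, 97.9]
tool_rot: [-0.0, 0.225, 0.974, -0.0]
ft_force: [0.2, -0.3, 0.1]
finger_gap: 88.2
grip_force: 0.0
[451.50812022 169.93845927  97.93518814]
0 [330. 405.]
25 [330. 375.]
50 [322.5 337.5]
```

View pics/g.png

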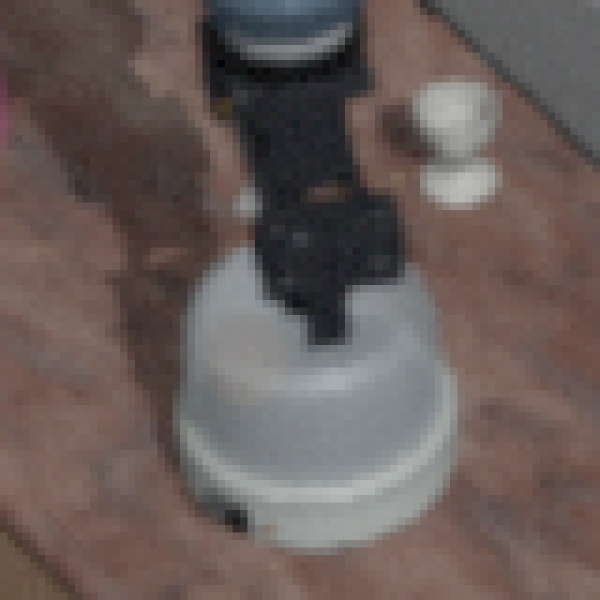

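The near fingertip is at (325,343), which fits an offset of about 46 mm, and the knob sits between the fingers. I'll go down another 17 mm gently.

```bash
python3 -m creep '[[[0,0,0.5],[0,0,0]],[[0,0,1],[0,0,0]],[[0,0,1.4],[0,0,0]],[[0,0,1.6],[0,0,0]],[[0,0,1.6],[0,0,0]]]' 1
python3 -m creep '[[[0,0,0],[0,0,0]],[[0,0,0],[0,0,0]],[[0,0,0],[0,0,0]],[[0,0,0],[0,0,0]],[[0,0,0],[0,0,0]],[[0,0,0],[0,0,0]],[[0,0,0],[0,0,0]],[[0,0,0],[0,0,0]],[[0,0,0],[0,0,0]],[[0,0,0],[0,0,0]],[[0,0,0],[0,0,0]],[[0,0,0],[0,0,0]],[[0,0,0],[0,0,0]],[[0,0,0],[0,0,0]]]' 0
```

```text
t: 7.12
tool_pos: [452.1, 169.9, 83.0]
tool_rot: [0.0, 0.225, 0.974, -0.0]
ft_force: [-4.3, -0.1, 11.0]
finger_gap: 88.1
grip_force: 5.3
t: 8.28
tool_pos: [452.7, 169.6, 83.1]
tool_rot: [0.001, 0.225, 0.974, -0.0]
ft_force: [-1.2, -2.5, 8.3]
finger_gap: 22.6
grip_force: 30.8
```

It's gripped (gap 22.6, 31 N). The dome contact gives a z offset of about 39 mm. Next: lift 9 cm, carry left, lower.

```bash
python3 -m creep '[[[0,0,-1],[0,0,0]],[[0,0,-3],[0,0,0]],[[0,0,-6],[0,0,0]],[[0,0,-9],[0,0,0]],[[0,0,-9.5],[0,0,0]],[[0,0,-9.5],[0,0,0]],[[1,1.7,-9.5],[0,0,0]],[[2.6,4.3,-9.5],[0,0,0]],[[4.2,6.9,-9.5],[0,0,0]],[[5.8,9.5,-9.5],[0,0,0]],[[7.4,12.2,-9.5],[0,0,0]],[[9,14.8,-9.5],[0,0,0]],[[10,16.5,-9.5],[0,0,0]],[[10.4,17.2,-9.5],[0,0,0]],[[10.4,17.2,-9.5],[0,0,0]],[[10.4,17.2,-9.5],[0,0,0]]]'
python3 - <<'E'
from h import *
s,r=q();t=np.array(s["tool_pos"]);print(t)
p=env.read_camera("scene"); p2=env.read_camera("top")
for P in(p,p2):
  for l in["lid","egg_center","cooker"]:
    for d in env.tip_of(P,l)[:3]:
            X=w(P,d["location"]); print(l,round(d["score"],2),X.round(),px(P,X))
E
```

```text
t: 9.62
tool_pos: [432.9, 369.3, 175.3]
tool_rot: [-0.001, 0.225, 0.974, -0.001]
ft_force: [0.5, -1.1, -1.4]
finger_gap: 23.0
grip_force: 30.3
[432.87253889 369.31652627 175.28559211]
lid 0.85 [423. 577.  -1.] [169. 165.]
lid 0.71 [427. 369. 143.] [190. 162.]
lid 0.52 [664. 307.  -1.] [245. 171.]
egg_center 0.63 [416. 185.  85.] [216. 196.]
cooker 0.96 [453. 171.  -2.] [227. 209.]
cooker 0.53 [ 421. -223.    8.] [288. 272.]
lid 0.65 [429. 369. 141.] [160. 224.]
egg_center 0.55 [418. 181.  88.] [221. 229.]
```

The lid is held at z≈142, the egg is at (417,183,87), and the lid can go down here.

```bash
python3 -m creep '[[[0,0,2],[0,0,0]],[[0,0,5],[0,0,0]],[[0,0,8],[0,0,0]],[[0,0,11],[0,0,0]],[[0,0,12.5],[0,0,0]],[[0,0,13.3],[0,0,0]],[[0,0,13.6],[0,0,0]],[[0,0,13.8],[0,0,0]],[[0,0,13.8],[0,0,0]],[[0,0,13.8],[0,0,0]]]'
```

```text
t: 10.85
tool_pos: [434.7, 370.7, 40.3]
tool_rot: [0.001, 0.225, 0.974, 0.001]
ft_force: [1.0, 0.2, -0.9]
finger_gap: 22.5
grip_force: 30.1
```

```bash
python3 -m creep '[[[0,0,0.2],[0,0,0]],[[0,0,0.3],[0,0,0]],[[0,0,0.4],[0,0,0]],[[0,0,0.4],[0,0,0]]]'; python3 -m creep '[[[0,0,0.2],[0,0,0]],[[0,0,0.3],[0,0,0]],[[0,0,0.3],[0,0,0]]]'
```

```text
t: 11.18
tool_pos: [433.6, 370.2, 34.9]
tool_rot: [0.0, 0.225, 0.974, 0.0]
ft_force: [0.7, -0.1, -0.9]
finger_gap: 22.5
grip_force: 30.1
t: 11.43
tool_pos: [433.5, 370.0, 31.5]
tool_rot: [-0.0, 0.225, 0.974, -0.0]
ft_force: [-0.1, 0.6, -1.7]
finger_gap: 22.4
grip_force: 30.1
```

```bash
python3 -m creep '[[[0,0,0.2],[0,0,0]],[[0,0,0.3],[0,0,0]],[[0,0,0.3],[0,0,0]],[[0,0,0.3],[0,0,0]]]'
```

```text
t: 11.77
tool_pos: [434.0, 370.3, 30.9]
tool_rot: [0.0, 0.225, 0.974, 0.0]
ft_force: [-5.8, -3.2, 15.1]
finger_gap: 22.7
grip_force: 35.2
```

Contact at reported z 30.9 gives the same 39 mm offset. Releasing.

```bash
python3 -m creep '[[[0,0,-0.2],[0,0,0]],[[0,0,-0.2],[0,0,0]],[[0,0,-0.2],[0,0,0]],[[0,0,-0.2],[0,0,0]],[[0,0,-0.2],[0,0,0]],[[0,0,-0.2],[0,0,0]],[[0,0,-0.2],[0,0,0]],[[0,0,-0.2],[0,0,0]],[[0,0,-0.2],[0,0,0]],[[0,0,-0.2],[0,0,0]]]' 1
python3 -m creep '[[[0,0,-2],[0,0,0]],[[0,0,-5],[0,0,0]],[[0,0,-9],[0,0,0]],[[0,0,-13],[0,0,0]],[[0,0,-14],[0,0,0]],[[0,0,-14],[0,0,0]]]'
python3 - <<'E'
from h import *
s,r=q();print(s["joints"][5])
G=[]
for n in("scene","top"):
  P=env.read_camera(n)
  for l in["lid","tongs","tongs_grip","tongs_cup"]:
    for d in env.tip_of(P,l)[:2]:
            X=w(P,d["location"]); print(n,l,round(d["score"],2),X.round())
  # outline of tongs -> plane z=12
  o=env.outline_of(P,"tongs")
  if o:
    vv,uu=np.nonzero(o[0]["pixels"]); K=np.array(P["camera_matrix"])
    n_=cv2.undistortPoints(np.stack([uu,vv],1).astype(float)[:,None],K,np.array(P["dist_coeffs"]))[:,0]
    Rm=cv2.Rodrigues(np.array(P["rvec"],float))[0]; C=w(P,[0,0,0])
    d=np.c_[n_,np.ones(len(n_))]@Rm; X=C+d*((12-C[2])/d[:,2])[:,None]
    for y in range(-340,-80,20):
        m=abs(X[:,1]-y)<6
        if m.any(): print(y,X[m,0].min().round(),X[m,0].max().round(),end="; ")
    print(X[:,1].min(),X[:,1].max(),o[0]["score"])
E
```

```text
t: 12.6
tool_pos: [434.0, 370.3, 31.1]
tool_rot: [0.0, 0.225, 0.974, 0.0]
ft_force: [0.2, 0.3, 5.2]
finger_gap: 86.8
grip_force: 2.7
t: 13.1
tool_pos: [435.6, 371.2, 174.5]
tool_rot: [0.003, 0.225, 0.974, 0.002]
ft_force: [0.8, 0.1, -0.5]
finger_gap: 88.2
grip_force: 0.0
-0.6175531428205707
scene lid 0.97 [425. 578.   1.]
scene lid 0.83 [431. 372.  -2.]
scene tongs_grip 0.8 [ 420. -221.   10.]
scene tongs_cup 0.8 [ 370. -126.   11.]
scene tongs_cup 0.62 [685. -96.  -0.]
-320 417.0 441.0; -300 410.0 445.0; -280 406.0 447.0; -260 399.0 448.0; -240 392.0 452.0; -220 384.0 453.0; -200 380.0 458.0; -180 375.0 459.0; -160 373.0 457.0; -140 365.0 459.0; -120 360.0 463.0; -100 369.0 464.0; -332.22563132380157 -95.86033879202785 0.62
top lid 0.83 [430. 576.  -2.]
top lid 0.81 [430. 373.  -4.]
top tongs 0.57 [ 432. -325.    4.]
top tongs_grip 0.83 [ 420. -216.   12.]
top tongs_cup 0.58 [ 370. -126.    6.]
-340 429.0 433.0; -320 418.0 439.0; -300 415.0 442.0; -280 411.0 414.0; -260 404.0 407.0; -240 396.0 403.0; -220 392.0 454.0; -200 389.0 458.0; -180 388.0 457.0; -335.7233137374739 -170.58371329175293 0.9
```

The lid stands at (431,372). The tongs' middle line points about 0.085 rad left of +y, and the grip is near (421,-219). I'll go above it, turning the tool about +1.03 rad.

```bash
python3 -m creep '[[[-24.5,-53.7,0],[0,0,1.03]],[[-24.5,-53.7,0],[0,0,1.03]],[[-24.5,-53.7,0],[0,0,1.03]],[[-24.5,-53.7,0],[0,0,1.03]],[[-24.5,-53.7,0],[0,0,1.03]],[[-24.5,-53.7,0],[0,0,1.03]],[[-24.5,-53.7,0],[0,0,1.03]],[[-24.5,-53.7,0],[0,0,1.03]],[[-24.5,-53.7,0],[0,0,1.03]],[[-24.5,-53.7,0],[0,0,1.03]],[[-24.5,-53.7,0],[0,0,1.03]],[[-24.5,-53.7,0],[0,0,1.03]],[[-24.5,-53.7,0],[0,0,1.03]],[[-24.5,-53.7,0],[0,0,1.03]],[[-24.5,-53.7,0],[0,0,1.03]],[[-24.5,-53.7,0],[0,0,1.03]],[[-24.5,-53.7,0],[0,0,1.03]],[[-24.5,-53.7,0],[0,0,1.03]],[[-24.5,-53.7,0],[0,0,1.03]],[[-24.5,-53.7,0],[0,0,1.03]]]' 1
python3 - <<'E'
from h import *
s,r=q(); print(s["joints"],r.as_matrix().round(3),delta([421,-219,-34],s,r))
E
```

```text
t: 15.37
tool_pos: [418.1, -218.4, 170.9]
tool_rot: [-0.0, 0.675, 0.738, 0.0]
ft_force: [-0.4, 0.6, 0.3]
finger_gap: 88.2
grip_force: 0.0
[-7.33808034e-01 -2.56162506e-02  1.88892107e+00  1.10578855e-04
  1.27831454e+00 -8.22179931e-01] [[-0.088  0.996  0.   ]
 [ 0.996  0.088  0.   ]
 [ 0.     0.    -1.   ]] [-0.09  0.28 20.49]
```

```bash
python3 -m creep '[[[0,0.1,3],[0,0,0]],[[0,0.3,7],[0,0,0]],[[0,0.3,11],[0,0,0]],[[0,0.3,14.5],[0,0,0]],[[0,0.3,17],[0,0,0]],[[0,0.3,18.5],[0,0,0]],[[0,0.3,19],[0,0,0]],[[0,0.3,19],[0,0,0]]]' 1
python3 - <<'E'
from h import *
s,r=q();t=np.array(s["tool_pos"]);print(t)
p=env.read_camera("scene")
u,v=px(p,[400,-190,10]).astype(int)
im=cv2.resize(p["color"][v-40:v+40,u-40:u+40],(600,600),interpolation=3)
cv2.imwrite("pics/h.png",im)
E
```

```text
t: 16.03
tool_pos: [420.2, -218.2, -20.2]
tool_rot: [-0.001, 0.676, 0.737, 0.0]
ft_force: [-0.4, 0.1, 0.4]
finger_gap: 88.2
grip_force: 0.0
[ 420.20792592 -218.15784178  -20.19328448]
```

View pics/h.png

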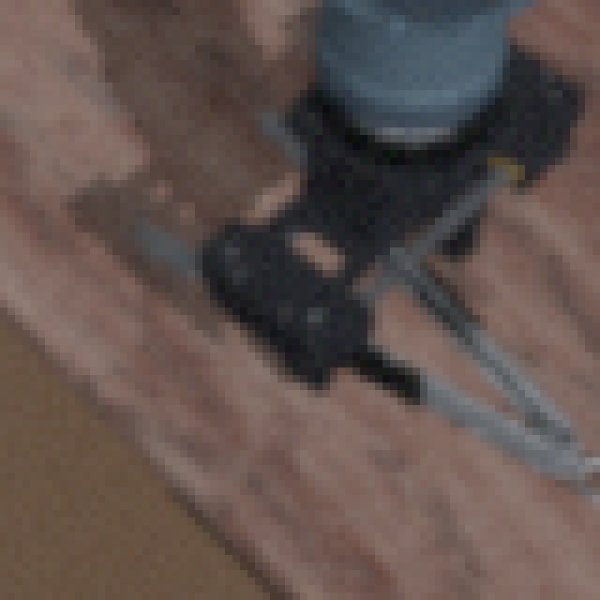

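The open gripper straddles the tongs: the near pad emerges at (390,375) and the far arm at (440,280). I'll go down the rest.

```bash
python3 -m creep '[[[0,0,0.5],[0,0,0]],[[0,0,1],[0,0,0]],[[0,0,1.3],[0,0,0]],[[0,0,1.3],[0,0,0]],[[0,0,1.3],[0,0,0]]]' 1
python3 -m creep '[[[0,0,0],[0,0,0]],[[0,0,0],[0,0,0]],[[0,0,0],[0,0,0]],[[0,0,0],[0,0,0]],[[0,0,0],[0,0,0]],[[0,0,0],[0,0,0]],[[0,0,0],[0,0,0]],[[0,0,0],[0,0,0]],[[0,0,0],[0,0,0]],[[0,0,0],[0,0,0]]]' 0.59
```

```text
t: 16.5
tool_pos: [420.9, -219.7, -32.0]
tool_rot: [0.0, 0.676, 0.737, -0.0]
ft_force: [-0.0, 0.3, 0.7]
finger_gap: 87.8
grip_force: 0.0
t: 17.33
tool_pos: [421.0, -219.7, -32.1]
tool_rot: [0.0, 0.676, 0.737, 0.0]
ft_force: [-0.4, 0.0, 2.2]
finger_gap: 52.2
grip_force: 4.5
```

The tongs are held at 52 mm. Lift and check.

```bash
python3 -m creep '[[[0,0,-0.5],[0,0,0]],[[0,0,-1.5],[0,0,0]],[[0,0,-3.5],[0,0,0]],[[0,0,-6],[0,0,0]],[[0,0,-9],[0,0,0]],[[0,0,-12],[0,0,0]],[[0,0,-15],[0,0,0]],[[0,0,-17],[0,0,0]],[[0,0,-17.5],[0,0,0]],[[0,0,-17.5],[0,0,0]],[[0,0,-17.5],[0,0,0]],[[0,0,-17.5],[0,0,0]]]'
python3 - <<'E'
from h import *
s,r=q();t=np.array(s["tool_pos"]);print(t,s["wrist_torque"])
for n in("scene","top"):
  P=env.read_camera(n)
  for l in["tongs","tongs_grip","tongs_cup","egg_center"]:
    for d in env.tip_of(P,l)[:1]:
            X=w(P,d["location"]); print(n,l,round(d["score"],2),X.round())
E
```

```text
t: 18.33
tool_pos: [419.8, -218.7, 141.0]
tool_rot: [-0.002, 0.676, 0.737, -0.0]
ft_force: [-0.1, 0.6, -0.7]
finger_gap: 51.8
grip_force: 3.6
[ 419.75098903 -218.72807649  141.04872345] [-0.08709692  0.01898093 -0.05435304]
scene tongs 0.92 [ 430. -330.  174.]
scene tongs_grip 0.93 [ 423. -220.  183.]
scene tongs_cup 0.8 [ 378. -124.  186.]
scene egg_center 0.46 [417. 183.  85.]
top tongs_grip 0.45 [ 425. -221.  186.]
top tongs_cup 0.53 [ 425. -220.  185.]
top egg_center 0.61 [434. 376.  89.]
```

The tongs are level and carried. I'll move smoothly to put the cups over the egg, with TCP target (427,86).

```bash
python3 -m creep '[[[0.3,0,0],[0,0,0]],[[1,0.1,0],[0,0,0]],[[2.2,0.2,0],[0,0,0]],[[4,0.4,0],[0,0,0]],[[6,0.7,0],[0,0,0]],[[8.2,0.9,0],[0,0,0]],[[10.5,1.2,0],[0,0,0]],[[13,1.5,0],[0,0,0]],[[15.5,1.7,0],[0,0,0]],[[18,2,0],[0,0,0]],[[20.5,2.3,0],[0,0,0]],[[22.8,2.6,0],[0,0,0]],[[25,2.8,0],[0,0,0]],[[27,3,0],[0,0,0]],[[28.6,3.2,0],[0,0,0]],[[29.6,3.3,0],[0,0,0]],[[30.1,3.4,0],[0,0,0]],[[30.3,3.4,0],[0,0,0]],[[30.3,3.4,0],[0,0,0]]]'
python3 - <<'E'
from h import *
s,r=q();t=np.array(s["tool_pos"]);print(t)
out=[]
for n in("scene","top"):
  P=env.read_camera(n)
  for l in["tongs","tongs_grip","tongs_cup","egg_center"]:
    for d in env.tip_of(P,l)[:2]:
            X=w(P,d["location"]); print(n,l,round(d["score"],2),X.round())
  u,v=px(P,[420,160,120]).astype(int)
  out.append(cv2.resize(P["color"][v-40:v+40,u-27:u+27],(400,600),interpolation=3))
cv2.imwrite("pics/i.png",cv2.hconcat(out))
E
```

```text
t: 20.42
tool_pos: [428.6, 85.3, 142.8]
tool_rot: [0.0, 0.676, 0.737, -0.0]
ft_force: [0.1, -0.1, -0.9]
finger_gap: 52.3
grip_force: 3.6
[428.56697157  85.30111016 142.80859053]
scene tongs 0.68 [437. -24. 175.]
scene tongs 0.51 [436. 373.  88.]
scene tongs_grip 0.58 [431.  83. 182.]
scene egg_center 0.57 [414. 182.  85.]
top tongs 0.47 [438. -21. 176.]
top egg_center 0.5 [419. 181.  85.]
```

View pics/i.png

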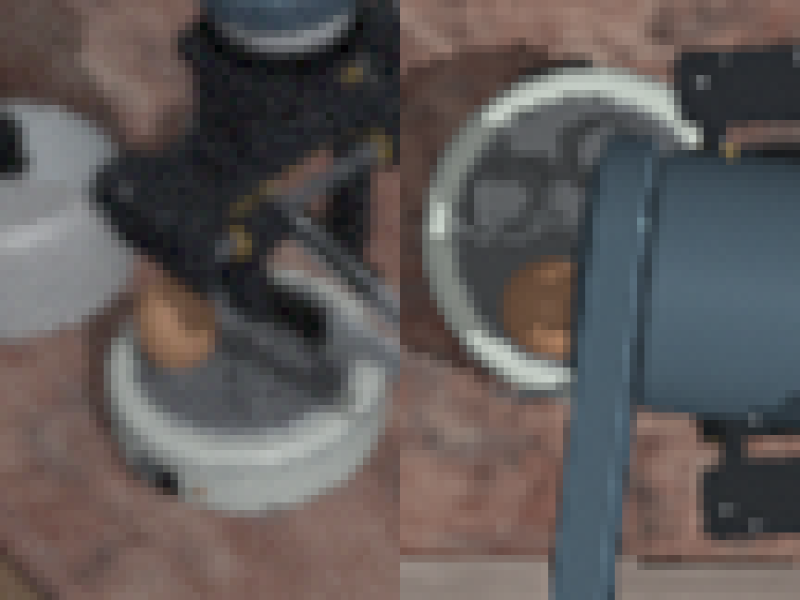

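The scene crop shows the egg at (175,320), with the cups hidden behind the gripper body. In the top crop the arm link hides most of the tongs. I'll check the cup positions with the tongs' outline before going down.

```bash
python3 - <<'E'
from h import *
for n in("top","scene"):
  P=env.read_camera(n)
  for o in env.outline_of(P,"tongs")[:2]:
    vv,uu=np.nonzero(o["pixels"]);print(n,o["score"],len(uu),uu.min(),uu.max(),vv.min(),vv.max())
  for k,X in dict(hinge=[437,-22,186],nearcup=[389,180,186],farcup=[450,185,186],neartip=[387,205,186],fartip=[447,208,186],egg=[417,183,110]).items():
    u,v=px(P,X).astype(int);print(k,(u,v),P["color"][v-1:v+2,u-1:u+2].mean((0,1)).round())
  if n=="top":
    g=cv2.cvtColor(P["color"],cv2.COLOR_BGR2GRAY)
    u,v=px(P,[417,205,186]).astype(int);print(u,v);print(g[v-14:v+14,u-8:u+14])
E
```

```text
top 0.58 75 216 289 216 240
top 0.34 269 203 233 197 238
hinge (np.int64(285), np.int64(224)) [116. 113. 111.]
nearcup (np.int64(219), np.int64(239)) [146. 149. 143.]
farcup (np.int64(218), np.int64(219)) [75. 73. 71.]
neartip (np.int64(211), np.int64(239)) [ 80.  87. 107.]
fartip (np.int64(210), np.int64(219)) [81. 79. 77.]
egg (np.int64(220), np.int64(229)) [ 64.  82. 110.]
211 229
[[ 89 159 176 145  96  65  59  93  98  96  95  97  97  85  68  62  72  84
   94  98  99  69]
 [ 92 170 198 155  97  67  59  87  97  91  84  87  83  76  70  76  76  73
   82  83  95  67]
 [101 179 199 147 116  83  58  84 102  92  80  74  68  71  70  81  86  82
   81  82  83  60]
 [113 188 204 142 112  94  85  75  83  89  79  65  63  67  78  89  78  73
   73  76  77  58]
 [111 156 165 127  89  79  79  83  87  79  74  77  81  79  75  76  65  61
   62  65  63  56]
 [102 125 128 117  91  67  61  75  81  69  67  72  73  74  65  62  64  63
   64  65  49  52]
 [103 126 129 126  97  69  63  63  62  64  64  63  61  63  64  63  64  62
   63  63  49  53]
 [ 98 124 130 132  98  67  61  63  63  65  65  64  63  64  63 
[... 1541 characters left out ...]
114 106 100  96  92  80  91 118 128 140 150 152 151
  120  97  82  85]
 [104 110 118 112 109 112 111 110 107  92  84  90  96  86  80  84  87  92
  106 110  93  87]
 [109 113 118 111 104 103 104 103 102 104 107 108 102  86  84  83  92 101
  119 123 102  91]
 [116 120 120 114 109 106  99  95 100 110 111 111 105 101 107 104 106 111
  122 106  92  90]]
scene 0.82 261 229 255 181 206
hinge (np.int64(254), np.int64(204)) [121. 118. 114.]
nearcup (np.int64(209), np.int64(181)) [34. 32. 30.]
farcup (np.int64(221), np.int64(173)) [34. 30. 30.]
neartip (np.int64(204), np.int64(178)) [113. 110. 108.]
fartip (np.int64(217), np.int64(170)) [51. 53. 62.]
egg (np.int64(216), np.int64(192)) [ 60.  76. 102.]
```

The outline adds nothing, because the thin steel is lost against the tray. The hinge at (437,-22) and the tool axis put the middle of the cups at (420,182), which is 3 mm off the egg, so I'll shift 2–3 mm and go down, watching force.

```bash
python3 -m creep '[[[0,-0.2,0.5],[0,0,0]],[[0,-0.2,1.5],[0,0,0]],[[0,-0.2,3],[0,0,0]],[[0,-0.2,4.5],[0,0,0]],[[0,-0.2,5.5],[0,0,0]],[[0,-0.2,6.3],[0,0,0]],[[0,-0.2,7],[0,0,0]],[[0,-0.2,7],[0,0,0]]]'
python3 - <<'E'
from h import *
for n in("scene","top"):
  P=env.read_camera(n)
  for l in["tongs","tongs_cup","egg_center"]:
    for d in env.tip_of(P,l)[:1]:
            X=w(P,d["location"]); print(n,l,round(d["score"],2),X.round())
E
```

```text
t: 21.78
tool_pos: [425.7, 85.1, 71.3]
tool_rot: [-0.001, 0.676, 0.737, -0.001]
ft_force: [-0.7, 0.9, -1.3]
finger_gap: 52.2
grip_force: 3.6
scene tongs 0.48 [436. -24. 105.]
scene egg_center 0.31 [436. 371.  89.]
top egg_center 0.49 [416. 184.  85.]
```

```bash
python3 -m creep '[[[0,0,0.5],[0,0,0]],[[0,0,1.2],[0,0,0]],[[0,0,2],[0,0,0]],[[0,0,2.5],[0,0,0]],[[0,0,2.7],[0,0,0]],[[0,0,2.7],[0,0,0]],[[0,0,2.7],[0,0,0]]]'
python3 - <<'E'
from h import *
P=env.read_camera("scene")
for l in["tongs","tongs_cup","egg_center"]:
    for d in env.tip_of(P,l)[:1]:
            X=w(P,d["location"]); print(l,round(d["score"],2),X.round())
P2=env.read_camera("top")
for l in["egg_center","tongs"]:
    for d in env.tip_of(P2,l)[:1]:
            X=w(P2,d["location"]); print(l,round(d["score"],2),X.round())
out=[]
for p in(P,P2):
  u,v=px(p,[420,160,90]).astype(int)
  out.append(cv2.resize(p["color"][v-40:v+40,u-27:u+27],(400,600),interpolation=3))
cv2.imwrite("pics/j.png",cv2.hconcat(out))
E
```

```text
t: 22.77
tool_pos: [426.5, 85.0, 45.5]
tool_rot: [-0.0, 0.676, 0.737, -0.0]
ft_force: [-0.2, 0.8, -0.5]
finger_gap: 51.9
grip_force: 3.6
tongs 0.83 [437. -24.  77.]
egg_center 0.55 [417. 182.  87.]
egg_center 0.43 [418. 185.  87.]
tongs 0.51 [433. -21.  76.]
```

No contact and the egg is in place. Closing on it in stages.

```bash
python3 -m creep '[[[0,0,0],[0,0,0]],[[0,0,0],[0,0,0]],[[0,0,0],[0,0,0]],[[0,0,0],[0,0,0]],[[0,0,0],[0,0,0]]]' 0.45
python3 -m creep '[[[0,0,0],[0,0,0]],[[0,0,0],[0,0,0]],[[0,0,0],[0,0,0]],[[0,0,0],[0,0,0]],[[0,0,0],[0,0,0]],[[0,0,0],[0,0,0]],[[0,0,0],[0,0,0]],[[0,0,0],[0,0,0]]]' 0.2
python3 - <<'E'
from h import *
for n in("scene","top"):
  P=env.read_camera(n)
  for l in["egg_center"]:
    for d in env.tip_of(P,l)[:1]:
            X=w(P,d["location"]); print(n,l,round(d["score"],2),X.round())
E
```

```text
t: 23.53
tool_pos: [426.7, 85.0, 45.8]
tool_rot: [0.0, 0.676, 0.737, 0.0]
ft_force: [-0.2, 0.2, -1.0]
finger_gap: 39.9
grip_force: 4.7
t: 24.2
tool_pos: [426.7, 85.0, 45.8]
tool_rot: [0.0, 0.676, 0.737, 0.0]
ft_force: [0.4, 0.3, -1.5]
finger_gap: 36.8
grip_force: 30.0
scene egg_center 0.37 [415. 185.  85.]
top egg_center 0.69 [416. 182.  83.]
```

Gap 36.8 mm at 30 N matches the tongs closed on the egg. Lifting slowly by 10 cm.

```bash
python3 -m creep '[[[0,0,-0.2],[0,0,0]],[[0,0,-0.6],[0,0,0]],[[0,0,-1.2],[0,0,0]],[[0,0,-2],[0,0,0]],[[0,0,-2.9],[0,0,0]],[[0,0,-3.9],[0,0,0]],[[0,0,-4.9],[0,0,0]],[[0,0,-5.9],[0,0,0]],[[0,0,-6.9],[0,0,0]],[[0,0,-7.9],[0,0,0]],[[0,0,-8.7],[0,0,0]],[[0,0,-9.4],[0,0,0]],[[0,0,-9.8],[0,0,0]],[[0,0,-10],[0,0,0]],[[0,0,-10],[0,0,0]],[[0,0,-10],[0,0,0]],[[0,0,-10],[0,0,0]],[[0,0,-10],[0,0,0]]]'
python3 - <<'E'
from h import *
out=[]
for n in("scene","top"):
  p=env.read_camera(n)
  for l in["egg_center","tongs","tongs_cup","lid"]:
    for d in env.tip_of(p,l)[:2]:
            X=w(p,d["location"]); print(n,l,round(d["score"],2),X.round())
  u,v=px(p,[420,170,150]).astype(int)
  out.append(cv2.resize(p["color"][v-40:v+40,u-27:u+27],(400,600),interpolation=3))
cv2.imwrite("pics/k.png",cv2.hconcat(out))
E
```

```text
t: 25.9
tool_pos: [426.3, 85.0, 145.3]
tool_rot: [-0.0, 0.676, 0.737, -0.0]
ft_force: [-0.9, 1.4, -0.8]
finger_gap: 36.7
grip_force: 30.0
scene tongs 0.79 [437. -27. 179.]
scene tongs_cup 0.66 [437.  83. 188.]
scene lid 0.67 [430. 371.  -0.]
scene lid 0.57 [425. 574.  -0.]
top egg_center 0.67 [419. 185. 186.]
top tongs 0.64 [434. -22. 182.]
top tongs_cup 0.42 [421. 183. 156.]
top lid 0.68 [430. 577.  -2.]
top lid 0.61 [432. 372.  -3.]
```

View pics/k.png

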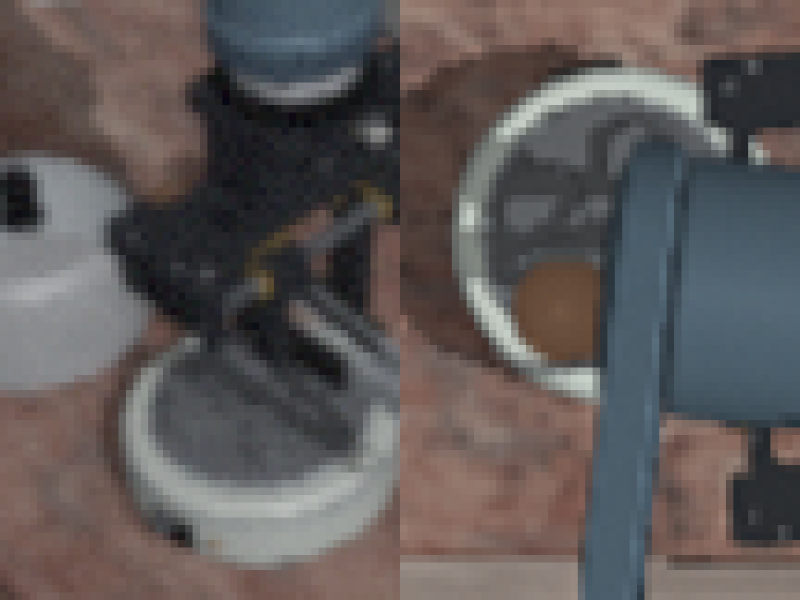

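The scene crop shows an empty seat near (200,370), with the egg behind the gripper at (180,175). The top crop shows the egg at (560,310), over the cooker. It's held at (419,185,186), the lid stands at (431,372,0), and the gap is steady at 36.7 mm, so I'm handing in.

```bash
python3 -c "
from cell import env
print(env.finish_job())"
```

```text
the job is handed in; nothing more can be done
None
```

I handed the job in with the egg held in the tongs about 10 cm above its seat over the cooker and the lid standing knob up on the worktop about 20 cm from the cooker; no verdict came back, and I did not re-measure the salt bottle and egg cup at the end.

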